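Prop the washed cutlery box ajar on its stay

ROBOT

A 6-joint arm with a two-finger parallel gripper is mounted at the origin on the work surface. World frame = base frame: x ahead of the robot, y to its left, z up, the work surface at z = 0. Lengths are in mm, angles in degrees, forces in N, time in s.
With the tool pointing down it reaches from about 275 to 750 mm from the base axis. Payload 10.2 kg.
Tool frame: the origin (TCP) lies midway between the tips of the shut fingers; the grasp point (between the pads) lies 19 mm behind it; z points along the fingers, y is the line along which they close (so a half turn about z gives the same grasp; the last joint's range is limited). The gripper opens to 88 mm and grips with 3 to 60 N. Pads are 18 mm wide; open, the fingers measure 123 mm over their backs; the gripper's body (75 mm by 187 mm) begins 45 mm behind the grasp point.
Start: joints at [-79.779, 17.928, 85.812, -0, 76.261, -12.8], TCP at [205.303, -483.2, 238.72] pointing down, gripper open.
Joint ranges: [-168.41, 168.41], [-55.51, 124.54], [10.69, 146.95], [-70.63, 250.63], [1, 178], [-165.06, 165.06]. Speed limits (degrees/s): [136.94, 136.94, 172.46, 180, 180, 180].

INTERFACE

Orientations are given as a 3x3 rotation matrix whose columns are the frame's x, y, z axes.
In Python, from station import telemetry, eyes, ticket, search_frame gives the robot as it stands. The module is installed in compiled form; this text tells all that it offers.
- The arm moves only by the tool carry_out, never from a script. Its argument "deltas" is a list of rows, each a list of 7 numbers: the shift along the tool's x, y, z normalised to -1 to 1, where 1 is 0.3 m, then the turn, a rotation vector about the tool's x, y, z normalised to -1 to 1, where 1 is 180 degrees, then the opening, from -1 (shut) to 1 (fully open). A call has 1 to 5 rows; each row is the pose to reach, as a shift and turn from the pose commanded when the call began, along the tool's axes at that moment, turning the shorter way round; what a row does not reach only later rows make up. A row lasts 1/8 s, in which the tool goes at most 62.5 mm and 10.7 degrees, less where a joint would pass 70% of its speed; a pose out of reach is approached as far as the arm can. A call with a number of a shift or a turn outside -1 to 1 is refused whole. A call with a gripper value outside its range is refused whole. The fingers move at their own pace and stop on an object; "newtons" is the grip in N (left out, the last holds). Time passes only in rows, so rows that repeat a pose let the fingers close. It gives the time, the measured TCP pose, the force, the opening and the grip force at its end, in the units of the state.
- telemetry.get_obs(): the state, without advancing time (a new reading comes with each control period).
- eyes.read_camera(name): name is "side" or "top"; returns a dict with "pixels" (384x512x3 uint8, red, green, blue), "camera_matrix" (3x3 intrinsics, pixels), "k1" (the pictures are not rectified: a ray, as slopes to the right and down, at radius r is drawn at 1 + k1 r^2 times it, then the intrinsics apply), "cam_to_world" (4x4, takes a point from camera to world coordinates). Camera axes: x right, y down, z forward; pixel columns grow to the right and rows downward; lengths in mm; the calibration is good to about 2 mm. A picture is of the moment at which its call begins. There is no depth.
- ticket.close_job(): hands the job in; it is judged then, once.
Trained networks look in the newest picture that a camera, given by its name, has taken for a name from the list of things; names that differ only in an ending like _2 or _b are one class to them, and where a whole thing is asked for, a point or a joint stands for the part that bears it (a point fixed in the world has none). Each returns a list of dicts, best first, with "score" (0 to 1); they miss things now and then, are a little off and sometimes report something else, mostly with a low value. They report only what shows in the picture. A call takes as long as a camera call.
- search_frame(camera, query): "at" ([column, row] in pixels, amid what is visible of it).
The state is a dict: "time": time; "joint_pos": joint angles; "dq": joint speeds; "effort": joint torques, N m; "position": TCP position; "eef_rot": TCP orientation; "ft_force": force on the tool from outside, world axes, zero at the start; "wrist_torque": the same for the moment, N m; "gripper_width": opening from 0.0 (shut) to 1.0 (fully open); "gripper_force": force on a finger pad.
Only numpy, scipy, OpenCV 4.12 (cv2) and the standard library are available. Lean on these libraries where they do the work, as an engineer would, in place of code of your own. Each camera call takes 0.05 s, during which the arm holds its last target. There are 200 camera calls.

TASK

The steel cutlery box has been washed and should air with its lid ajar: first take the tumbler off the lid and stand it upright on the cork trivet, then swing the lid fully back and flip the box's stay all the way up to its stop. Finally bring the lid forward again and lower it gently (never letting it drop) until it rests on the stay's tip, then let go. Leave the mug, the tiffin box, the jar and the spice tin where they stand.

Things in the scene. Friction and masses are not known exactly. Their poses are not given: they have to be found in the camera images.
- box: Open steel cutlery box, fixed to the counter, 170 mm (its x) by 180 mm (its y), 85 mm high, walls 4 mm, empty inside. Origin: centre of its underside, on the counter. Own z up; its lid hinges on the +x rim and opens from the -x side. The wall on its +y side is only 67 mm high, and the stay lies along the top of that wall.
- lid (a joint): Angle of the box's lid in rad: 0 shut (level), pi/2 upright, 1.8 fully back at its stop, where it stays by its own weight. Short of upright it falls shut under its weight (about 0.35 kg, nearly free hinge). It rests on the raised stay at about 0.63. The lid is a plain steel plate 175 mm long from hinge to front edge, 180 mm wide, 6 mm thick, its underside on the rim when shut.
- lid_hinge (a point): Middle of the lid's hinge axis: box frame (85, 0, 85) mm, at the height of the lid's underside. The axis runs along the box's y. Own axes are the box's.
- tab (a point): Grip point on the lid's tab. The tab is a steel tongue 24 mm wide (along the box's y), 8 mm thick, that sticks out 48 mm beyond the middle of the lid's front edge in the lid's plane. The point lies 30 mm beyond the front edge, 205 mm from the hinge axis measured along the lid, mid-thickness (4 mm from the plane of the lid's underside). Turns with the lid: own -x points from the hinge along the lid, z is the lid's outer face (up when shut).
- stay (a joint): Angle of the stay in rad: 0 stowed (level, lying along the low side wall and pointing from its pivot to the lid's hinge side, under the lid), pi/2 upright, 1.7 at its stop, leaning slightly towards the box's -x (tab) side. Past upright it leans on the stop by its own weight; the lid's weight then presses it against the stop. Turns with slight friction. With the lid shut it cannot be raised.
- stay_pivot (a point): The stay's pivot: box frame (-35, 86, 77) mm; the axis runs along the box's y. Own axes are the box's.
- stay_grip (a point): Point on the stay 60 mm from its pivot, mid-section. The stay is a dark steel bar 8 mm wide (along the box's y), 10 mm deep, 105 mm long from pivot to rounded tip; it lies straight above the low side wall, its underside 5 mm above that wall, so fingers can straddle bar and wall. Own x points along the bar from the pivot to the tip.
- tumbler_center (a point): Centre (half-way up) of a plain steel tumbler, 50 mm outside diameter, 60 mm high, straight-sided, open at the top, about 90 g, own z up. Starts upright somewhere on the shut lid (top face 91 mm above the counter).
- trivet: Round cork trivet, 100 mm diameter, 8 mm thick, fixed flat on the counter. Origin: centre of its underside.
- mug: White ceramic mug, 76 mm diameter, 90 mm high, handle on its own +y side (sticks out about 35 mm). Bystander. Origin: centre of its underside.
- tiffin: Orange plastic tiffin box, shut, 124 by 104 mm, 64 mm high. Bystander. Origin: centre of its underside.
- jar: Glass jar with a steel cap, 72 mm diameter, about 120 mm high. Bystander. Origin: centre of its underside.
- tin: Plain steel spice tin, 60 mm diameter, about 90 mm high, beyond the box. Bystander. Origin: centre of its underside.

How it is judged (in metres and radians):
On the way, in this order (a step that is already met when the one before it is completed fails the run):
1. the tumbler stands upright on the trivet (horizontal distance between tumbler_center and trivet below 0.04 m and height (world z) of tumbler_center below 0.044 m and angle between tumbler_center's own z axis and vertical below 0.1 rad), for 0.2 s.
2. the lid is swung back past upright (value of joint lid above 1.6 rad), for 0.2 s.
3. the stay is up at its stop while the lid is still back (value of joint stay above 1.55 rad and value of joint lid above 0.8 rad), for 0.2 s.
At the end, for the whole second after the job is handed in: The lid rests, still, on the raised stay (lid angle within 0.05 rad of 0.633, stay within 0.1 rad of its stop at 1.7), and the tumbler stands upright and at rest on the trivet, its centre within 40 mm of the trivet's centre (all of step 1 and value of joint lid between 0.583 and 0.683 rad and velocity of joint lid between -0.05 and 0.05 rad/s and value of joint stay above 1.6 rad and linear speed of tumbler below 0.03 m/s); the robot touches nothing.
It fails at once if the lid drops: it falls faster than 3 rad/s (velocity of joint lid below -3 rad/s).
It fails at once if the tumbler is tipped over (angle between tumbler_center's own z axis and vertical above 0.7 rad).
It fails at once if the mug, tiffin box, jar or spice tin is shifted by more than 30 mm or tipped (distance of any of mug, tiffin, jar, tin from where it was at the start of the episode above 0.03 m or angle between any of mug, tiffin, jar, tin's own z axis and vertical above 0.35 rad).
It also fails if it takes over 72 s, if anything falls off the work surface, if the arm or the gripper's body presses on something with over 40 N, if the wrist force passes 120 N, or if a joint passes its speed limit or range.

## Working session

There is one attempt and no reset: what is moved stays moved. The work goes in short steps, Python scripts to look and compute and a tool call to move; the robot and the scene stay as the last step left them, time stands still between calls to the robot, and variables do not carry over. Pictures are saved under pics/ and viewed, at most 10 in all, crops included, and the job is handed in when it is done.

Besides the shell and the picture viewer there is one more tool, called after "Emit:" as a command line: name --pt "numbers of a row" for each row, then --argument value for the rest. carry_out: Moves the arm, as the interface text tells. Scaled input: -1 to 1 covers 0.3 m each way for a shift and 180 degrees each way for a turn. Its arguments: {"type":"object","properties":{"deltas":{"type":"array","items":{"type":"array","items":{"type":"number","minimum":-1,"maximum":1}}},"newtons":{"type":"number"}},"required":["deltas"]}

```bash
mkdir -p pics; cat > h.py <<'E'
import numpy as np, cv2
from station import telemetry, eyes, ticket, search_frame
def cam(n): return eyes.read_camera(n)
def ray(c,uv):
    K=c["camera_matrix"];k=float(c["k1"])
    d=cv2.undistortPoints(np.array([[uv]],float),K,np.array([k,0,0,0,0.]))[0,0]
    T=c["cam_to_world"];return T[:3,3],T[:3,:3]@np.array([d[0],d[1],1])
def onz(c,uv,z):
    o,d=ray(c,uv);return o+d*(z-o[2])/d[2]
def proj(c,P):
    T=np.linalg.inv(c["cam_to_world"]);p=(np.atleast_2d(P)@T[:3,:3].T)+T[:3,3]
    return cv2.projectPoints(p,np.zeros(3),np.zeros(3),c["camera_matrix"],np.array([float(c["k1"]),0,0,0,0.]))[0][:,0]
E
python3 - <<'E'
from h import *
np.set_printoptions(precision=1,suppress=True)
for n in("top","side"):
    c=cam(n);cv2.imwrite(f"pics/{n}0.png",cv2.resize(c["pixels"][:,:,::-1],(800,600)))
    print(n,c["k1"],c["camera_matrix"].ravel(),c["cam_to_world"])
    for q in["box","lid","lid_hinge","tab","stay","stay_pivot","stay_grip","tumbler_center","trivet","mug","tiffin","jar","tin"]:
        r=search_frame(n,q);print(q,[(np.round(x["at"],1).tolist(),round(x["score"],2)) for x in r[:3]])
print(telemetry.get_obs())
E
```

```text
top -0.09852151516232936 [390.    0.  258.7   0.  390.  189.9   0.    0.    1. ] [[   0.    -1.     0.   533.1]
 [  -1.    -0.    -0.     1.1]
 [   0.    -0.    -1.  1081.8]
 [   0.     0.     0.     1. ]]
box [([245.0, 190.8], 0.66)]
lid [([244.9, 191.3], 0.7), ([244.2, 191.7], 0.5)]
lid_hinge [([240.8, 190.6], 0.62)]
tab [([241.1, 191.8], 0.56)]
stay [([242.2, 190.5], 0.72), ([122.3, 255.4], 0.35)]
stay_pivot [([242.5, 192.0], 0.9), ([364.2, 256.9], 0.28)]
stay_grip []
tumbler_center [([264.1, 188.0], 0.86), ([135.7, 170.3], 0.73)]
trivet [([365.1, 257.3], 0.93)]
mug [([378.7, 177.6], 0.64)]
tiffin [([136.0, 167.7], 0.82)]
jar [([120.4, 255.1], 0.58)]
tin [([228.7, 108.9], 0.81), ([242.9, 190.8], 0.39)]
side 0.03433652210537019 [398.1   0.  257.2   0.  398.1 194.    0.    0.    1. ] [[ -1.   -0.2   0.2 381.5]
 [ -0.3   0.7  -0.6 683.2]
 [  0.   -0.7  -0.8 940.3]
 [  0.    0.    0.    1. ]]
box [([260.8, 213.5], 0.71), ([281.5, 134.3], 0.18)]
lid [([263.4, 208.1], 0.94), ([264.2, 185.5], 0.41), ([292.9, 344.4], 0.22)]
lid_hinge [([259.5, 217.7], 0.79)]
tab [([260.8, 208.4], 0.78)]
stay []
stay_pivot [([255.5, 218.4], 0.66), ([184.2, 209.2], 0.64), ([233.6, 222.2], 0.6)]
stay_grip [([232.6, 221.7], 0.63), ([260.0, 214.9], 0.33)]
tumbler_center [([265.2, 185.4], 0.63)]
trivet [([338.8, 163.5], 0.92)]
mug [([279.9, 133.3], 0.82)]
tiffin [([204.2, 304.1], 0.6)]
jar [([293.5, 343.9], 0.94)]
tin [([181.7, 211.1], 0.77)]
{'time': 1.4, 'joint_pos': array([-79.8,  17.9,  85.8,  -0. ,  76.3, -12.8]), 'dq': array([ 0.1,  0. ,  0.1, -0. , -0. ,  0.1]), 'effort': array([ -0. , -40.2, -25.2,   0.1,   0. ,  -0. ]), 'position': array([ 205.3, -483.2,  238.7]), 'eef_rot': array([[ 0.9,  0.4,  0. ],
       [ 0.4, -0.9, -0. ],
       [-0. ,  0. , -1. ]]), 'ft_force': array([ 0.9, -0. , -0.2]), 'wrist_torque': array([-0.,  0.,  0.]), 'gripper_force': 0.0, 'gripper_width': 0.9987755408685143}
```

View pics/top0.png

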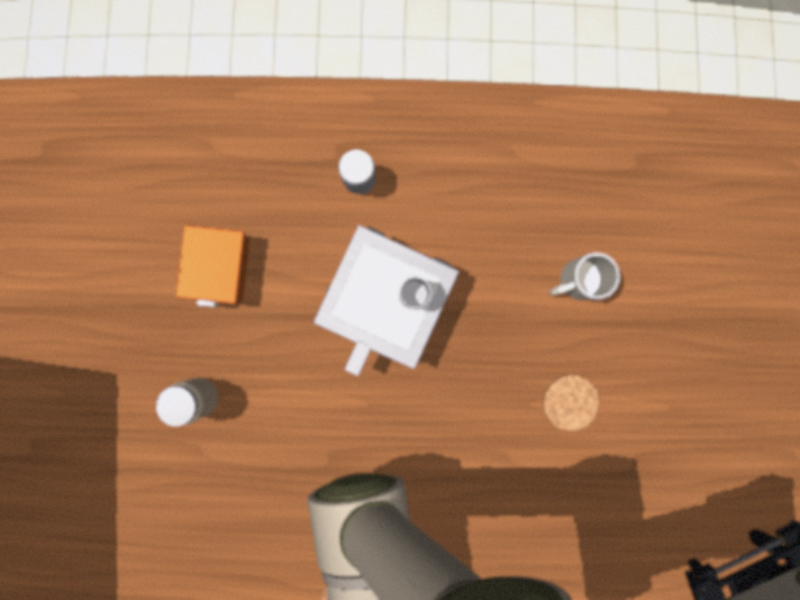

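View pics/side0.png

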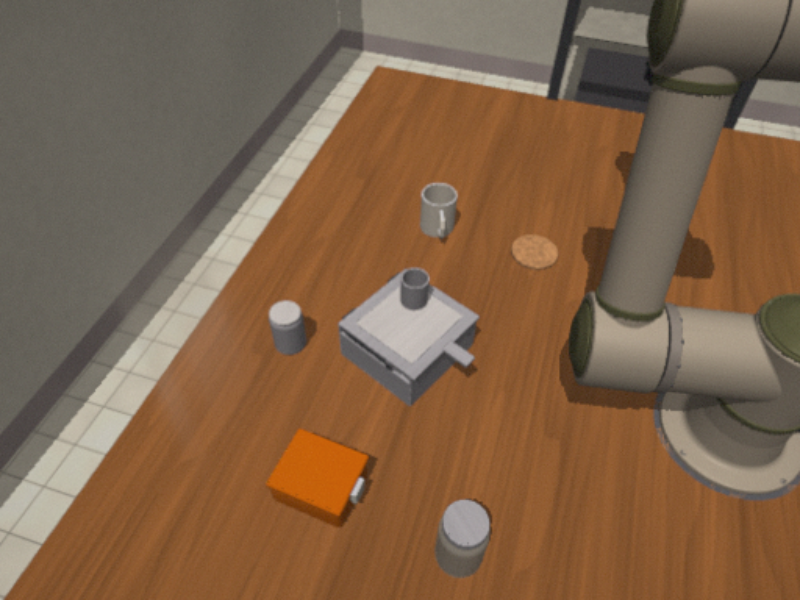

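The top view shows the lid with corners near (360,227), (459,270), (415,367) and (316,322) in the 800 px picture. The tab end is near (353,373), the tumbler (421,293) and the trivet (571,403). The side view agrees. Next I fit the box pose and overlay it on crops to check.

```bash
cat > fit.py <<'E'
from h import *
from scipy.optimize import least_squares
np.set_printoptions(precision=2,suppress=True)
t=cam("top");s=cam("side")
L=np.array([[85,90,91],[85,-90,91],[-90,-90,91],[-90,90,91],[-138,0,91]],float)
ut=np.array([[360,227],[459,270],[415,367],[316,322],[353,373]])/1.5625
us=np.array([[341,325],[408,271],[479,321],[410,374],[466,363]])/1.5625
def W(p,P):
    c,q=np.cos(p[2]),np.sin(p[2]);return P@np.array([[c,q,0],[-q,c,0],[0,0,1]])+[p[0],p[1],0]
f=lambda p:np.r_[(proj(t,W(p,L))-ut).ravel(),(proj(s,W(p,L))-us).ravel()]
r=least_squares(f,[540,40,-.4]);print("box",r.x,np.degrees(r.x[2]));print(r.fun.reshape(-1,2))
tr=onz(t,(365.1,257.3),8),onz(s,(338.8,163.5),8);print("trivet",tr)
tc=onz(t,(264.1,188),121),onz(s,(265.2,185.4),121);print("tumbler",tc)
for n,q,h in(("mug",(378.7,177.6),45),("tiffin",(136,167.7),64),("jar",(113.5,259.5),120),("tin",(228.7,108),90)):print(n,onz(t,q,h))
a=np.linspace(0,6.28,40)
def circ(c,rr,z):return np.c_[c[0]+rr*np.cos(a),c[1]+rr*np.sin(a),0*a+z]
tm=(tc[0]+tc[1])/2
out=[]
for c,(u,v) in((t,(250,190)),(s,(265,200))):
    M=np.array([[6,0,-6*(u-33)],[0,6,-6*(v-50)]],float)
    im=cv2.warpAffine(np.ascontiguousarray(c["pixels"][:,:,::-1]),M,(395,600),flags=cv2.INTER_CUBIC) if 0 else cv2.warpAffine(np.ascontiguousarray(c["pixels"][:,:,::-1]),np.array([[4.,0,200-4*u],[0,4.,300-4*v]]),(400,600),flags=cv2.INTER_CUBIC)
    for P,col in((W(r.x,L[:4]),(0,0,255)),(circ(tm,25,151),(0,255,0)),(circ(tm,25,91),(255,0,0))):
        p=proj(c,P)*4+[200-4*u,300-4*v]
        cv2.polylines(im,[p.astype(np.int32)],True,col,1)
    out.append(im)
cv2.imwrite("pics/ov.png",np.hstack(out))
E
python3 fit.py
```

```text
box [569.62  12.12  -0.42] -24.099920217873073
[[-0.47 -1.37]
 [-0.15  1.3 ]
 [-1.31  1.41]
 [-2.03 -0.22]
 [-1.83 -0.5 ]
 [-2.17 -2.84]
 [-1.28 -2.91]
 [ 0.35 -3.86]
 [ 1.64  2.11]
 [ 2.38 -1.59]]
trivet (array([ 390.15, -318.13,    8.  ]), array([ 394.9 , -297.57,    8.  ]))
tumbler (array([572.03, -29.2 , 121.  ]), array([571.08, -27.39, 121.  ]))
mug [ 610.37 -341.2    45.  ]
tiffin [620.11 306.82  64.  ]
jar [386.32 340.08 120.  ]
tin [777.21  65.3   90.  ]
```

View pics/ov.png

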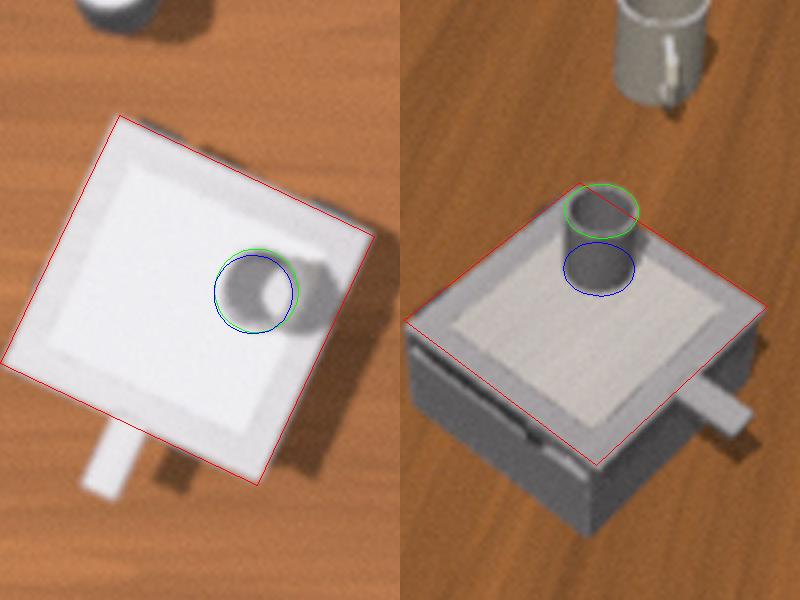

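The overlay fits to about 1 px, but the two trivet readings disagree by 20 mm. I'll refine the trivet and the corners from both views.

```bash
cat > fit2.py <<'E'
from h import *
from scipy.optimize import least_squares
from fit import W,L,ut,us,t,s
print("side trivet by eye",onz(s,(342.4,161),8),"top",onz(t,(365.4,257.9),8))
for n,c,u in(("top",t,ut[:4]),("side",s,us[:4])):
    g=cv2.cvtColor(c["pixels"],cv2.COLOR_RGB2GRAY)
    q=cv2.cornerSubPix(g,u.astype(np.float32)[:,None],(4,4),(-1,-1),(3,50,.01))[:,0]
    f=lambda p:(proj(c,W(p,L[:4]))-q).ravel()
    r=least_squares(f,[567,12,-.42],loss="soft_l1");print(n,r.x,f(r.x).round(1));print((q-u).round(1).tolist())
    m=(c["pixels"].astype(int));d=cv2.inRange(cv2.cvtColor(c["pixels"],cv2.COLOR_RGB2HSV),(8,40,170),(25,150,255))
    k,lab,st,ce=cv2.connectedComponentsWithStats(d)
    for i in np.argsort(-st[1:,4])[:3]+1:print(" comp",st[i],ce[i],onz(c,ce[i],8))
E
python3 fit2.py | tail -14
```

```text
[-2.03 -0.22]
 [-1.83 -0.5 ]
 [-2.17 -2.84]
 [-1.28 -2.91]
 [ 0.35 -3.86]
 [ 1.64  2.11]
 [ 2.38 -1.59]]
trivet (array([ 390.15, -318.13,    8.  ]), array([ 394.9 , -297.57,    8.  ]))
tumbler (array([572.03, -29.2 , 121.  ]), array([571.08, -27.39, 121.  ]))
mug [ 610.37 -341.2    45.  ]
tiffin [620.11 306.82  64.  ]
jar [386.32 340.08 120.  ]
tin [777.21  65.3   90.  ]
side trivet by eye [ 385.64 -313.17    8.  ] top [ 388.49 -319.02    8.  ]Traceback (most recent call last):
  File "fit2.py", line 7, in <module>
    q=cv2.cornerSubPix(g,u.astype(np.float32)[:,None],(4,4),(-1,-1),(3,50,.01))[:,0]
      ~~~~~~~~~~~~~~~~^^^^^^^^^^^^^^^^^^^^^^^^^^^^^^^^^^^^^^^^^^^^^^^^^^^^^^^^^
cv2.error: OpenCV(4.12.0) :-1: error: (-5:Bad argument) in function 'cornerSubPix'
> Overload resolution failed:
>  - Layout of the output array corners is incompatible with cv::Mat
>  - Expected Ptr<cv::UMat> for argument 'corners'
```

```bash
sed -i 's/u.astype(np.float32)\[:,None\]/np.ascontiguousarray(u.astype(np.float32)[:,None])/' fit2.py
cat >> h.py <<'E'
def go(p,yaw=None,tilt=0):
    """scaled deltas taking the GRASP point to p (tool down, tool x at yaw deg, then tilt about tool y)"""
    from scipy.spatial.transform import Rotation as Ro
    o=telemetry.get_obs();R=o["eef_rot"]
    if yaw is None: yaw=np.degrees(np.arctan2(R[1,0],R[0,0]))
    T=(Ro.from_euler("z",yaw,degrees=True)*Ro.from_euler("x",180,degrees=True)*Ro.from_euler("y",tilt,degrees=True)).as_matrix()
    tcp=np.array(p)+19*T[:,2]
    print("go",(R.T@(tcp-o["position"])/300).round(4),(Ro.from_matrix(R.T@T).as_rotvec(degrees=True)/180).round(4))
E
python3 fit2.py | tail -10
python3 -c "
from h import *
go([480,-140,220],-24);go([571,-28,220],-24)"
```

```text
[ 0.35 -3.86]
 [ 1.64  2.11]
 [ 2.38 -1.59]]
trivet (array([ 390.15, -318.13,    8.  ]), array([ 394.9 , -297.57,    8.  ]))
tumbler (array([572.03, -29.2 , 121.  ]), array([571.08, -27.39, 121.  ]))
mug [ 610.37 -341.2    45.  ]
tiffin [620.11 306.82  64.  ]
jar [386.32 340.08 120.  ]
tin [777.21  65.3   90.  ]
side trivet by eye [ 385.64 -313.17    8.  ] top [ 388.49 -319.02    8.  ]
go [ 1.2901 -0.6948  0.1257] [-0.     -0.      0.2612]
go [ 1.7153 -0.9197  0.1258] [-0.     -0.      0.2612]Traceback (most recent call last):
  File "fit2.py", line 7, in <module>
    q=cv2.cornerSubPix(g,np.ascontiguousarray(u.astype(np.float32)[:,None]),(4,4),(-1,-1),(3,50,.01))[:,0]
      ~~~~~~~~~~~~~~~~^^^^^^^^^^^^^^^^^^^^^^^^^^^^^^^^^^^^^^^^^^^^^^^^^^^^^^^^^^^^^^^^^^^^^^^^^^^^^^^
cv2.error: OpenCV(4.12.0) :-1: error: (-5:Bad argument) in function 'cornerSubPix'
> Overload resolution failed:
>  - Layout of the output array corners is incompatible with cv::Mat
>  - Expected Ptr<cv::UMat> for argument 'corners'
```

Emit:
carry_out --pt "0.85 -0.46 0.06 0 0 0.26 1" --pt "0.85 -0.46 0.06 0 0 0.26 1" --pt "0.85 -0.46 0.06 0 0 0.26 1" --pt "0.85 -0.46 0.06 0 0 0.26 1" --pt "0.85 -0.46 0.06 0 0 0.26 1"

```text
time: 2.33
position: [386.7, -255.4, 220.8]
eef_rot: [[0.913, -0.408, 0.0], [-0.408, -0.913, -0.001], [0.001, 0.0, -1.0]]
ft_force: [0.8, -1.3, -0.2]
gripper_width: 1.0
gripper_force: 0.0
```

```bash
sed -i 's/np.ascontiguousarray(u.astype(np.float32)\[:,None\])/np.array(u.tolist(),np.float32).reshape(-1,1,2)/' fit2.py
python3 -c "
from h import *
go([571,-28,220],-24)"
```

```text
go [ 0.2512 -0.9427  0.066 ] [ 0.0001 -0.0002 -0.0005]
```

Emit:
carry_out --pt "0.25 -0.94 0.06 0 0 0 1" --pt "0.25 -0.94 0.06 0 0 0 1" --pt "0.25 -0.94 0.06 0 0 0 1" --pt "0.25 -0.94 0.06 0 0 0 1" --pt "0.25 -0.94 0.06 0 0 0 1"

```text
time: 2.95
position: [569.3, -26.5, 202.5]
eef_rot: [[0.916, -0.402, -0.0], [-0.402, -0.916, 0.0], [-0.0, -0.0, -1.0]]
ft_force: [0.1, -0.0, -0.1]
gripper_width: 0.998
gripper_force: 0.0
```

```bash
python3 -c "
from h import *
go([572,-28,126],-24)"
```

```text
go [0.0102 0.0011 0.3182] [-0.      0.      0.0018]
```

Emit:
carry_out --pt "0.01 0.001 0.17 0 0 0.002 1" --pt "0.01 0.001 0.317 0 0 0.002 1" --pt "0.01 0.001 0.317 0 0 0.002 1" --pt "0.01 0.001 0.317 0 0 0.002 -0.2" --pt "0.01 0.001 0.317 0 0 0.002 -1" --newtons 12

```text
time: 3.58
position: [571.8, -30.6, 109.7]
eef_rot: [[0.912, -0.409, 0.003], [-0.409, -0.912, -0.001], [0.003, -0.001, -1.0]]
ft_force: [-0.1, -0.2, 0.4]
gripper_width: 0.8
gripper_force: 0.0
```

Emit:
carry_out --pt "0 0 0 0 0 0 -1" --pt "0 0 0 0 0 0 -1" --pt "0 0 0 0 0 0 -1" --pt "0 0 0 0 0 0 -1" --newtons 12

```text
time: 4.08
position: [571.0, -30.4, 108.1]
eef_rot: [[0.913, -0.409, 0.001], [-0.409, -0.913, -0.0], [0.001, -0.0, -1.0]]
ft_force: [-1.9, 0.3, 5.4]
gripper_width: 0.56
gripper_force: 12.0
```

Emit:
carry_out --pt "0 0 -0.1 0 0 0 -1" --pt "0 0 -0.25 0 0 0 -1" --pt "0 0 -0.3 0 0 0 -1" --pt "0 0 -0.3 0 0 0 -1"

```text
time: 4.58
position: [570.8, -30.3, 197.3]
eef_rot: [[0.913, -0.409, 0.0], [-0.409, -0.913, -0.0], [0.0, -0.0, -1.0]]
ft_force: [-0.6, -0.3, -1.9]
gripper_width: 0.561
gripper_force: 12.0
```

```bash
python3 -c "
from h import *
go([388,-317,200],-24)"; python3 fit2.py | tail -12
```

```text
go [-0.1654  1.1213  0.0544] [-0.     -0.0001 -0.0008]
tin [777.21  65.3   90.  ]
side trivet by eye [ 385.64 -313.17    8.  ] top [ 388.49 -319.02    8.  ]
top [571.45  11.62  -0.4 ] [ 0.1 -0.2 -0.2 -0.3 -0.2  0.4  0.3  0.1]
[[-1.2, -1.5], [0.0, 0.0], [0.0, 0.0], [-1.8, -0.2]]
 comp [    0    48   512   157 41333] [240.91 119.65] [765.29  35.77   8.  ]
 comp [  46  150  205  151 7487] [163.36 247.03] [407.84 240.85   8.  ]
 comp [ 265  306  247   78 7321] [404.86 351.22] [ 124.12 -441.25    8.  ]
side [570.39  15.68  -0.43] [-0.6 -0.8 -0.1 -2.9  0.   0.3  0.7  3.1]
[[-2.3, -1.3], [-1.6, 0.7], [-0.2, -3.1], [-0.0, 0.0]]
 comp [ 455   43   48   67 1187] [482.25  82.07] [ -73.03 -950.99    8.  ]
 comp [250  58  66  33 676] [282.36  72.98] [ 714.95 -749.1     8.  ]
 comp [328 150  29  19 409] [342.65 158.89] [ 386.59 -323.43    8.  ]
```

Emit:
carry_out --pt "-0.15 1 0.05 0 0 0 -1" --pt "-0.15 1 0.05 0 0 0 -1" --pt "-0.15 1 0.05 0 0 0 -1" --pt "-0.15 1 0.05 0 0 0 -1" --pt "-0.15 1 0.05 0 0 0 -1"

```text
time: 5.3
position: [405.3, -286.9, 181.0]
eef_rot: [[0.912, -0.41, -0.002], [-0.41, -0.912, 0.002], [-0.002, -0.001, -1.0]]
ft_force: [0.2, -0.1, -1.2]
gripper_width: 0.557
gripper_force: 12.0
```

```bash
python3 -c "
from h import *
go([388,-319,46],-24)"
```

```text
go [-0.0074  0.1218  0.5134] [-0.0003  0.0008 -0.001 ]
```

Emit:
carry_out --pt "-0.006 0.12 0.15 0 0 0 -1" --pt "-0.006 0.12 0.3 0 0 0 -1" --pt "-0.006 0.12 0.4 0 0 0 -1" --pt "-0.006 0.12 0.47 0 0 0 -1" --pt "-0.006 0.12 0.47 0 0 0 -1"

```text
time: 5.92
position: [389.7, -316.5, 39.4]
eef_rot: [[0.913, -0.409, -0.003], [-0.409, -0.913, 0.004], [-0.005, -0.002, -1.0]]
ft_force: [-0.5, 0.7, -0.2]
gripper_width: 0.558
gripper_force: 12.0
```

Emit:
carry_out --pt "0 0 0.02 0 0 0 -1" --pt "0 0 0.04 0 0 0 -1" --pt "0 0 0.04 0 0 0 -1"

```text
time: 6.3
position: [390.7, -317.7, 29.5]
eef_rot: [[0.913, -0.409, -0.0], [-0.409, -0.913, 0.0], [-0.0, -0.0, -1.0]]
ft_force: [-0.7, 0.2, -1.5]
gripper_width: 0.555
gripper_force: 12.0
```

Emit:
carry_out --pt "0 0 0.006 0 0 0 -1" --pt "0 0 0.012 0 0 0 -1" --pt "0 0 0.012 0 0 0 -1"

```text
time: 6.68
position: [390.7, -317.8, 26.0]
eef_rot: [[0.913, -0.409, -0.0], [-0.409, -0.913, 0.0], [-0.0, -0.0, -1.0]]
ft_force: [-0.6, -1.3, -0.9]
gripper_width: 0.562
gripper_force: 12.0
```

Emit:
carry_out --pt "0 0 0.004 0 0 0 -1" --pt "0 0 0.008 0 0 0 -1" --pt "0 0 0.008 0 0 0 -1"

```text
time: 7.05
position: [391.0, -318.0, 24.8]
eef_rot: [[0.913, -0.409, 0.0], [-0.409, -0.913, -0.001], [0.001, 0.001, -1.0]]
ft_force: [-2.4, 3.8, 13.3]
gripper_width: 0.555
gripper_force: 12.0
```

Contact at the expected height. I release, back up, and move over the tab.

Emit:
carry_out --pt "0 0 -0.003 0 0 0 -0.5" --pt "0 0 -0.003 0 0 0 0.5" --pt "0 0 -0.003 0 0 0 1" --pt "0 0 -0.003 0 0 0 1" --pt "0 0 -0.003 0 0 0 1"

```text
time: 7.68
position: [390.7, -317.8, 24.5]
eef_rot: [[0.913, -0.409, -0.0], [-0.409, -0.913, 0.0], [-0.0, -0.0, -1.0]]
ft_force: [-0.0, 0.2, 0.0]
gripper_width: 0.984
gripper_force: 0.0
```

Emit:
carry_out --pt "0 0 -0.15 0 0 0 1" --pt "0 0 -0.35 0 0 0 1" --pt "0 0 -0.5 0 0 0 1" --pt "0 0 -0.5 0 0 0 1"

```text
time: 8.18
position: [391.6, -318.8, 177.5]
eef_rot: [[0.913, -0.409, 0.004], [-0.409, -0.913, -0.005], [0.006, 0.003, -1.0]]
ft_force: [0.4, -0.6, -0.6]
gripper_width: 1.0
gripper_force: 0.0
```

```bash
cat > look.py <<'E'
import sys
from h import *
from fit import W
B=np.array([570.5,12.5,-0.412])
t=cam("top");s=cam("side");n=sys.argv[1]
out=[]
a=np.linspace(0,6.28,40)
for c,(u,v) in((t,(245,200)),(s,(275,205))):
    im=cv2.warpAffine(np.ascontiguousarray(c["pixels"][:,:,::-1]),np.array([[3.,0,200-3*u],[0,3.,300-3*v]]),(400,600),flags=cv2.INTER_CUBIC)
    for P in(W(B,np.array([[85,90,91],[85,-90,91],[-90,-90,91],[-90,90,91.]])),W(B,np.array([[-90,12,93],[-138,12,93],[-138,-12,93],[-90,-12,93.]])),):
        cv2.polylines(im,[(proj(c,P)*3+[200-3*u,300-3*v]).astype(np.int32)],True,(0,0,255),1)
    out.append(im)
cv2.imwrite(f"pics/{n}.png",np.hstack(out))
for c,nm in((t,"top"),(s,"side")):
    r=search_frame(nm,"tumbler_center");print([(x["at"],x["score"],onz(c,x["at"],38)) for x in r[:2]])
print(W(B,np.array([[-120,0,89.]])))
go(W(B,np.array([[-120,0,160.]]))[0],np.degrees(B[2]))
E
python3 look.py b | tail -4
```

```text
[]
[([342.2, 152.0], 0.62, array([ 393.52, -322.81,   38.  ]))]
[[460.54  60.55  89.  ]]
go [-0.3  -1.25  0.11] [-0.  0. -0.]
```

View pics/b.png

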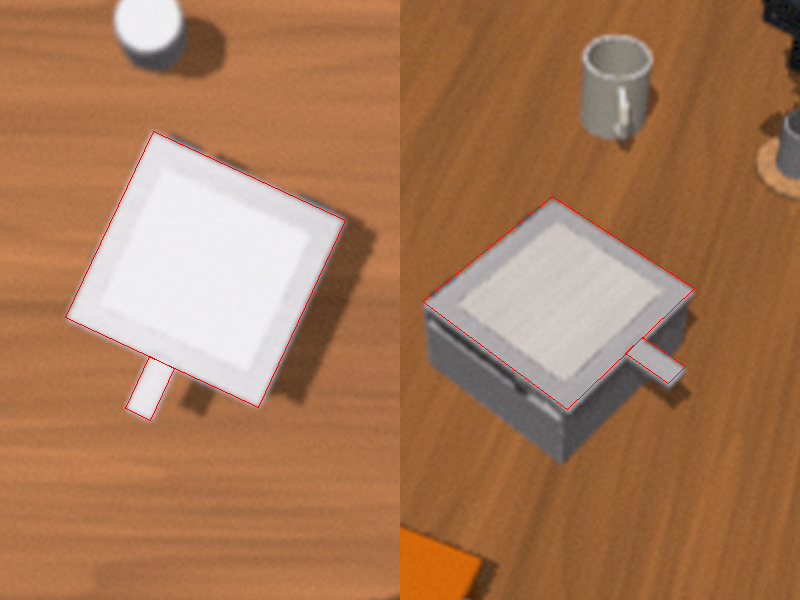

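The overlay matches the lid and tab within about 1 px in both views, and the tumbler stands upright on the trivet at the right of the side crop. Next is the tab.

Emit:
carry_out --pt "-0.24 -1 0.11 0 0 0 1" --pt "-0.24 -1 0.11 0 0 0 1" --pt "-0.24 -1 0.11 0 0 0 1" --pt "-0.24 -1 0.11 0 0 0 1" --pt "-0.24 -1 0.11 0 0 0 1"

```text
time: 9.1
position: [447.6, -12.5, 140.8]
eef_rot: [[0.912, -0.409, -0.001], [-0.409, -0.912, 0.0], [-0.001, 0.0, -1.0]]
ft_force: [0.6, -0.1, 0.2]
gripper_width: 0.998
gripper_force: 0.0
```

```bash
python3 -c "
from h import *
go([460.5,60.5,89],-23.6)"
```

```text
go [-0.06   -0.2398  0.2361] [ 0.      0.0003 -0.003 ]
```

Emit:
carry_out --pt "-0.06 -0.22 0 0 0 -0.003 1" --pt "-0.06 -0.24 0 0 0 -0.003 0.3" --pt "-0.06 -0.24 0.1 0 0 -0.003 0" --pt "-0.06 -0.24 0.236 0 0 -0.003 0" --pt "-0.06 -0.24 0.236 0 0 -0.003 0"

```text
time: 9.72
position: [459.1, 58.0, 68.7]
eef_rot: [[0.916, -0.401, -0.006], [-0.401, -0.916, 0.001], [-0.006, 0.002, -1.0]]
ft_force: [-1.2, 0.4, 1.2]
gripper_width: 0.566
gripper_force: 0.0
```

Emit:
carry_out --pt "0 0 0 0 0 0 -1" --pt "0 0 0 0 0 0 -1" --pt "0 0 0 0 0 0 -1" --pt "0 0 0 0 0 0 -1" --pt "0 0 0 0 0 0 -1" --newtons 10

```text
time: 10.35
position: [462.0, 59.6, 71.9]
eef_rot: [[0.916, -0.401, 0.004], [-0.401, -0.916, 0.002], [0.003, -0.004, -1.0]]
ft_force: [5.1, 11.0, -0.5]
gripper_width: 0.268
gripper_force: 10.0
```

```bash
cat > arc.py <<'E'
import sys
from h import *
B=np.array([570.5,12.5,-0.412]);c,s=np.cos(B[2]),np.sin(B[2])
def bw(P):return np.array([B[0]+c*P[0]-s*P[1],B[1]+s*P[0]+c*P[1],P[2]])
def tab(a,r=205):return bw([85-r*np.cos(a)+4*np.sin(a),0,85+r*np.sin(a)+4*np.cos(a)])
def stay(a,r=60):return bw([-35+r*np.cos(a),86,77+r*np.sin(a)])
if __name__=="__main__":
    f={"tab":tab,"stay":stay}[sys.argv[1]];tilt=float(sys.argv[2])
    o=telemetry.get_obs();g=o["position"]-19*o["eef_rot"][:,2];d=g-bw([0,0,0]);print("grasp in box",(c*d[0]+s*d[1]).round(1),(-s*d[0]+c*d[1]).round(1),g[2].round(1))
    for a in sys.argv[3:]:
        print(a,f(float(a)).round(1));go(f(float(a)),np.degrees(B[2]),tilt)
E
python3 arc.py tab 0 0 .2 .4 .6 .8 1 1.2 1.4 1.6 1.8
```

```text
grasp in box -118.3 -0.3 90.9
0 [460.5  60.6  89. ]
go [-0.0058 -0.0008  0.0064] [-0.0011 -0.001  -0.0001]
.2 [465.   58.6 129.6]
go [ 0.0109 -0.0013 -0.1291] [-0.0011 -0.001  -0.0001]
.4 [476.8  53.4 168.5]
go [ 0.0541 -0.0018 -0.2585] [-0.0011 -0.001  -0.0001]
.6 [495.4  45.3 204.1]
go [ 0.1222 -0.0022 -0.3767] [-0.0011 -0.001  -0.0001]
.8 [520.1  34.5 234.8]
go [ 0.2125 -0.0026 -0.4791] [-0.0011 -0.001  -0.0001]
1 [550.   21.5 259.7]
go [ 0.3213 -0.0029 -0.5615] [-0.0011 -0.001  -0.0001]
1.2 [583.7   6.7 277.5]
go [ 0.4443 -0.0032 -0.6206] [-0.0011 -0.001  -0.0001]
1.4 [620.1  -9.2 287.7]
go [ 0.5765 -0.0034 -0.6541] [-0.0011 -0.001  -0.0001]
1.6 [657.5 -25.5 289.8]
go [ 0.7128 -0.0034 -0.6607] [-0.0011 -0.001  -0.0001]
1.8 [694.6 -41.7 283.7]
go [ 0.8477 -0.0034 -0.6401] [-0.0011 -0.001  -0.0001]
```

Emit:
carry_out --pt "-0.002 0 -0.04 0 0 0 -1" --pt "0.002 0 -0.095 0 0 0 -1" --pt "0.011 -0.001 -0.129 0 0 0 -1" --pt "0.03 -0.001 -0.195 0 0 0 -1" --pt "0.054 -0.001 -0.258 0 0 0 -1"

```text
time: 10.98
position: [476.3, 53.5, 149.5]
eef_rot: [[0.916, -0.4, 0.002], [-0.4, -0.916, 0.003], [0.001, -0.003, -1.0]]
ft_force: [7.6, 8.2, -3.4]
gripper_width: 0.271
gripper_force: 10.0
```

```bash
python3 arc.py tab 0 .4 .55 .7 .85 1 1.15
```

```text
grasp in box -102.8 -0.2 168.5
.4 [476.8  53.4 168.5]
go [ 0.0017 -0.0005 -0.0001] [-0.001  -0.0004  0.0001]
.55 [490.2  47.6 195.6]
go [ 0.0504 -0.0007 -0.0902] [-0.001  -0.0004  0.0001]
.7 [507.1  40.2 220.1]
go [ 0.112 -0.001 -0.172] [-0.001  -0.0004  0.0001]
.85 [527.2  31.4 241.7]
go [ 0.1852 -0.0012 -0.2437] [-0.001  -0.0004  0.0001]
1 [550.   21.5 259.7]
go [ 0.2682 -0.0014 -0.3036] [-0.001  -0.0004  0.0001]
1.15 [575.   10.5 273.8]
go [ 0.3593 -0.0016 -0.3505] [-0.001  -0.0004  0.0001]
```

Emit:
carry_out --pt "0.05 0 -0.09 0 0 0 -1" --pt "0.112 -0.001 -0.172 0 0 0 -1" --pt "0.185 -0.001 -0.244 0 0 0 -1" --pt "0.268 -0.001 -0.304 0 0 0 -1" --pt "0.359 -0.001 -0.35 0 0 0 -1"

```text
time: 11.6
position: [575.4, 10.7, 254.7]
eef_rot: [[0.917, -0.399, 0.002], [-0.399, -0.917, 0.003], [0.001, -0.003, -1.0]]
ft_force: [5.9, 9.0, -7.1]
gripper_width: 0.274
gripper_force: 10.0
```

```bash
python3 arc.py tab 0 1.15 1.3 1.43 1.56 1.69 1.78
```

```text
grasp in box 5.2 0.2 273.7
1.15 [575.   10.5 273.8]
go [-0.001   0.001  -0.0001] [-0.0011 -0.0004  0.0004]
1.3 [601.7  -1.1 283.6]
go [ 0.096   0.001  -0.0328] [-0.0011 -0.0004  0.0004]
1.43 [625.7 -11.6 288.5]
go [ 0.1833  0.0011 -0.0491] [-0.0011 -0.0004  0.0004]
1.56 [650.  -22.3 290. ]
go [ 0.272   0.0012 -0.054 ] [-0.0011 -0.0004  0.0004]
1.69 [674.4 -32.9 288.1]
go [ 0.3605  0.0013 -0.0474] [-0.0011 -0.0004  0.0004]
1.78 [691.  -40.2 284.7]
go [ 0.4209  0.0014 -0.036 ] [-0.0011 -0.0004  0.0004]
```

Emit:
carry_out --pt "0.096 0.001 -0.033 0 0 0 -1" --pt "0.183 0.001 -0.049 0 0 0 -1" --pt "0.272 0.001 -0.054 0 0 0 -1" --pt "0.36 0.001 -0.047 0 0 0 -1" --pt "0.42 0.001 -0.036 0 0 0 -1"

```text
time: 12.22
position: [690.3, -39.0, 263.8]
eef_rot: [[0.917, -0.398, -0.001], [-0.398, -0.917, 0.005], [-0.003, -0.004, -1.0]]
ft_force: [-9.6, 12.5, 5.1]
gripper_width: 0.269
gripper_force: 10.0
```

Emit:
carry_out --pt "0 0 0 0 0 0 -1" --pt "0 0 0 0 0 0 -1" --pt "0 0 0 0 0 0 -0.2" --pt "0 0 0 0 0 0 0.1" --pt "0 0 0 0 0 0 0.1"

```text
time: 12.85
position: [689.8, -41.6, 264.3]
eef_rot: [[0.916, -0.401, 0.0], [-0.401, -0.916, -0.0], [0.0, 0.0, -1.0]]
ft_force: [-0.8, 0.0, -0.2]
gripper_width: 0.543
gripper_force: 0.0
```

```bash
python3 arc.py tab 0 1.8; python3 -c "
from h import *
im=[cv2.resize(cam(n)['pixels'][:,:,::-1],(400,300)) for n in('top','side')];cv2.imwrite('pics/c.png',np.hstack(im))"
```

```text
grasp in box 131.0 -1.8 283.3
1.8 [694.6 -41.7 283.7]
go [ 0.015  -0.006  -0.0013] [ 0.     -0.0002 -0.0001]
```

View pics/c.png

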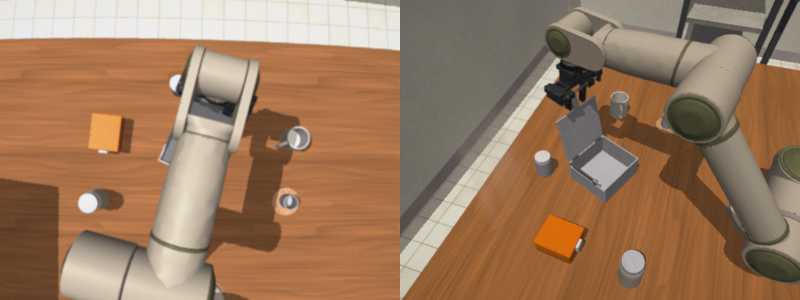

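The lid is fully back, the tumbler is on the trivet and the bystanders are unmoved. Next I lift clear and go to the stay.

Emit:
carry_out --pt "0 0 -0.18 0 0 0 0.3" --pt "0 0 -0.2 0 0 0 0.3" --pt "-0.2 -0.15 -0.2 0 0 0 0.3" --pt "-0.34 -0.28 -0.2 0 0 0 0.3" --pt "-0.34 -0.28 -0.2 0 0 0 0.3"

```text
time: 13.58
position: [628.5, 79.8, 324.5]
eef_rot: [[0.918, -0.397, 0.0], [-0.397, -0.918, 0.0], [0.0, -0.001, -1.0]]
ft_force: [-0.2, 0.1, 0.5]
gripper_width: 0.65
gripper_force: 0.0
```

```bash
python3 arc.py stay 0 0; python3 - <<'E'
from arc import *
c_=cam("side")
im=np.ascontiguousarray(c_["pixels"][:,:,::-1])
p=proj(c_,np.array([bw([-35,86,77]),bw([25,86,77]),bw([70,86,77])]));print(p)
print([(n,[(x["at"],round(x["score"],2)) for x in search_frame("side",n)[:2]]) for n in("stay_grip","stay_pivot","stay")])
u,v=p[1]
im=cv2.warpAffine(im,np.array([[8.,0,300-8*u],[0,8.,250-8*v]]),(600,500),flags=cv2.INTER_CUBIC)
for q in p: cv2.circle(im,tuple(int(k) for k in (q-p[1])*8+[300,250]),4,(0,0,255),1)
cv2.imwrite("pics/d.png",im)
E
```

```text
grasp in box 26.2 84.9 343.5
0 [627.8  81.3  77. ]
go [-0.0043 -0.0033  0.8884] [-0.0002 -0.0001  0.0013]
[[249.16731517 231.78905029]
 [232.73946776 219.53127474]
 [220.9117886  210.71088127]]
[('stay_grip', [([232.6, 220.8], 0.55)]), ('stay_pivot', [([248.3, 200.7], 0.96)]), ('stay', [([234.6, 221.8], 0.42)])]
```

View pics/d.png

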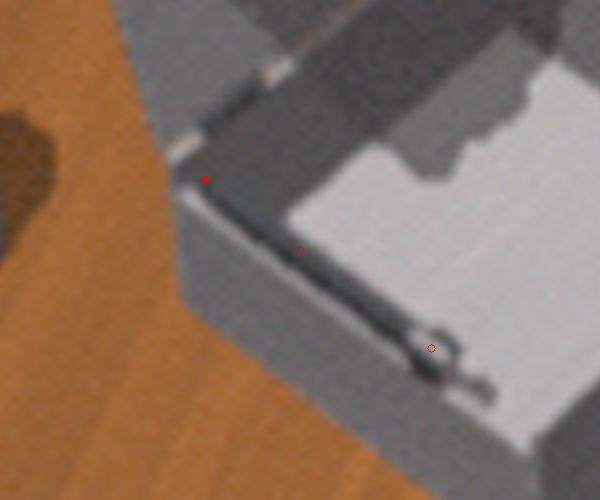

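The projected pivot, grip and tip points lie on the dark bar, so I go down.

Emit:
carry_out --pt "-0.004 -0.003 0.18 0 0 0.001 0.2" --pt "-0.004 -0.003 0.36 0 0 0.001 0.2" --pt "-0.004 -0.003 0.54 0 0 0.001 0.2" --pt "-0.004 -0.003 0.68 0 0 0.001 0.2" --pt "-0.004 -0.003 0.75 0 0 0.001 0.2"

```text
time: 14.4
position: [628.8, 76.2, 95.7]
eef_rot: [[0.914, -0.405, -0.004], [-0.405, -0.914, 0.0], [-0.004, 0.002, -1.0]]
ft_force: [0.8, -0.0, 0.8]
gripper_width: 0.6
gripper_force: 0.0
```

```bash
python3 arc.py stay 0 0
```

```text
grasp in box 27.9 81.7 114.7
0 [627.8  81.3  77. ]
go [-0.0092 -0.0145  0.1255] [ 0.0005  0.0012 -0.0016]
```

Emit:
carry_out --pt "0 0 0 0 0 0 0.2" --pt "0 0 0 0 0 0 0.2"

```text
time: 14.65
position: [630.1, 77.1, 99.9]
eef_rot: [[0.915, -0.404, 0.002], [-0.404, -0.915, -0.0], [0.002, -0.001, -1.0]]
ft_force: [0.4, 0.2, 0.6]
gripper_width: 0.6
gripper_force: 0.0
```

```bash
python3 arc.py stay 0 0
```

```text
grasp in box 28.7 83.0 118.9
0 [627.8  81.3  77. ]
go [-0.0127 -0.0098  0.1397] [-0.0002 -0.0005 -0.0013]
```

Emit:
carry_out --pt "-0.012 -0.009 0.06 0 0 -0.001 0.2" --pt "-0.012 -0.009 0.12 0 0 -0.001 0.2" --pt "-0.012 -0.009 0.138 0 0 -0.001 0.2" --pt "-0.012 -0.009 0.138 0 0 -0.001 0.2"

```text
time: 15.15
position: [627.2, 81.6, 57.6]
eef_rot: [[0.916, -0.401, -0.0], [-0.401, -0.916, -0.0], [-0.0, 0.0, -1.0]]
ft_force: [-0.0, -0.0, 0.1]
gripper_width: 0.6
gripper_force: 0.0
```

Emit:
carry_out --pt "0 0 0 0 0 0 -0.3" --pt "0 0 0 0 0 0 -0.7" --pt "0 0 0 0 0 0 -1" --pt "0 0 0 0 0 0 -1" --pt "0 0 0 0 0 0 -1" --newtons 8

```text
time: 15.78
position: [627.3, 82.2, 57.6]
eef_rot: [[0.916, -0.4, 0.001], [-0.4, -0.916, 0.001], [0.0, -0.001, -1.0]]
ft_force: [1.1, 0.2, -0.2]
gripper_width: 0.093
gripper_force: 8.0
```

```bash
python3 arc.py stay 0 0 .2 .4 .6 .8 1 1.2 1.4 1.6 1.7
```

```text
grasp in box 24.1 86.6 76.6
0 [627.8  81.3  77. ]
go [ 0.003   0.0021 -0.0014] [-0.0004 -0.0001 -0.    ]
.2 [626.8  81.8  88.9]
go [-0.001   0.002  -0.0412] [-0.0004 -0.0001 -0.    ]
.4 [623.5  83.2 100.4]
go [-0.0128  0.002  -0.0793] [-0.0004 -0.0001 -0.    ]
.6 [618.2  85.5 110.9]
go [-0.0319  0.0019 -0.1144] [-0.0004 -0.0001 -0.    ]
.8 [611.2  88.6 120. ]
go [-0.0576  0.0019 -0.1449] [-0.0004 -0.0001 -0.    ]
1 [602.6  92.3 127.5]
go [-0.0889  0.0019 -0.1698] [-0.0004 -0.0001 -0.    ]
1.2 [592.8  96.6 132.9]
go [-0.1245  0.0019 -0.1879] [-0.0004 -0.0001 -0.    ]
1.4 [582.2 101.2 136.1]
go [-0.1629  0.0018 -0.1986] [-0.0004 -0.0001 -0.    ]
1.6 [571.3 106.  137. ]
go [-0.2028  0.0018 -0.2014] [-0.0004 -0.0001 -0.    ]
1.7 [565.8 108.4 136.5]
go [-0.2227  0.0018 -0.1998] [-0.0004 -0.0001 -0.    ]
```

The bar is gripped (8.2 mm). I swing it in small steps.

Emit:
carry_out --pt "-0.003 0 -0.038 0 0 0 -1" --pt "-0.013 0 -0.078 0 0 0 -1" --pt "-0.032 0 -0.113 0 0 0 -1" --pt "-0.058 0 -0.144 0 0 0 -1" --pt "-0.089 0 -0.169 0 0 0 -1"

```text
time: 16.4
position: [602.3, 92.8, 109.1]
eef_rot: [[0.916, -0.4, 0.001], [-0.4, -0.916, 0.0], [0.001, -0.001, -1.0]]
ft_force: [3.0, 3.6, -2.4]
gripper_width: 0.088
gripper_force: 8.0
```

```bash
python3 arc.py stay 0 1 1.2 1.4 1.6 1.7 1.74
```

```text
grasp in box -3.0 86.3 128.1
1 [602.6  92.3 127.5]
go [0.0013 0.001  0.0021] [-0.0002 -0.0004  0.0001]
1.2 [592.8  96.6 132.9]
go [-0.0343  0.001  -0.0161] [-0.0002 -0.0004  0.0001]
1.4 [582.2 101.2 136.1]
go [-0.0728  0.001  -0.0268] [-0.0002 -0.0004  0.0001]
1.6 [571.3 106.  137. ]
go [-0.1126  0.001  -0.0297] [-0.0002 -0.0004  0.0001]
1.7 [565.8 108.4 136.5]
go [-0.1325  0.001  -0.0281] [-0.0002 -0.0004  0.0001]
1.74 [563.6 109.4 136.1]
go [-0.1405  0.001  -0.027 ] [-0.0002 -0.0004  0.0001]
```

Emit:
carry_out --pt "-0.034 0 -0.016 0 0 0 -1" --pt "-0.073 0 -0.027 0 0 0 -1" --pt "-0.112 0 -0.03 0 0 0 -1" --pt "-0.133 0 -0.028 0 0 0 -1" --pt "-0.135 0 -0.028 0 0 0 -1"

```text
time: 17.02
position: [565.4, 108.8, 117.4]
eef_rot: [[0.916, -0.4, 0.001], [-0.4, -0.916, 0.0], [0.001, -0.0, -1.0]]
ft_force: [1.4, 2.8, 7.4]
gripper_width: 0.09
gripper_force: 8.0
```

```bash
python3 arc.py stay 0 1.7
```

```text
grasp in box -43.2 86.2 136.4
1.7 [565.8 108.4 136.5]
go [ 0.0016  0.0008 -0.0004] [-0.0001 -0.0002  0.0001]
```

At the stop. I hold for a moment, release, rise clear, and look.

Emit:
carry_out --pt "0 0 0 0 0 0 -1" --pt "0 0 0 0 0 0 -0.7" --pt "0 0 0 0 0 0 -0.3" --pt "0 0 0 0 0 0 0.1" --pt "0 0 0 0 0 0 0.1"

```text
time: 17.65
position: [565.4, 108.6, 116.4]
eef_rot: [[0.916, -0.4, -0.001], [-0.4, -0.916, -0.0], [-0.001, 0.0, -1.0]]
ft_force: [0.2, 0.2, 0.2]
gripper_width: 0.465
gripper_force: 0.0
```

Emit:
carry_out --pt "0 0 -0.1 0 0 0 0.1" --pt "0 0 -0.3 0 0 0 0.1" --pt "0 0 -0.5 0 0 0 0.1" --pt "0 0 -0.7 0 0 0 0.1" --pt "0 0 -0.7 0 0 0 0.1"

```text
time: 18.27
position: [566.4, 108.7, 331.2]
eef_rot: [[0.916, -0.4, 0.009], [-0.4, -0.916, -0.0], [0.008, -0.003, -1.0]]
ft_force: [-0.7, -0.0, 0.0]
gripper_width: 0.549
gripper_force: 0.0
```

```bash
python3 - <<'E'
from arc import *
c_=cam("side")
im=np.ascontiguousarray(c_["pixels"][:,:,::-1])
p=proj(c_,np.array([bw([-35,86,77]),stay(1.7,105),stay(1.7,60),tab(1.8,223)]));u,v=p[1]
im=cv2.warpAffine(im,np.array([[5.,0,300-5*u],[0,5.,250-5*v]]),(600,500),flags=cv2.INTER_CUBIC)
for q in p: cv2.circle(im,tuple(int(k) for k in (q-p[1])*5+[300,250]),4,(0,0,255),1)
cv2.imwrite("pics/e.png",im)
E
python3 arc.py tab 0 1.8
```

```text
grasp in box -42.9 86.2 346.9
1.8 [694.6 -41.7 283.7]
go [0.5937 0.2876 0.2121] [-0.0004 -0.0009  0.0001]
```

View pics/e.png

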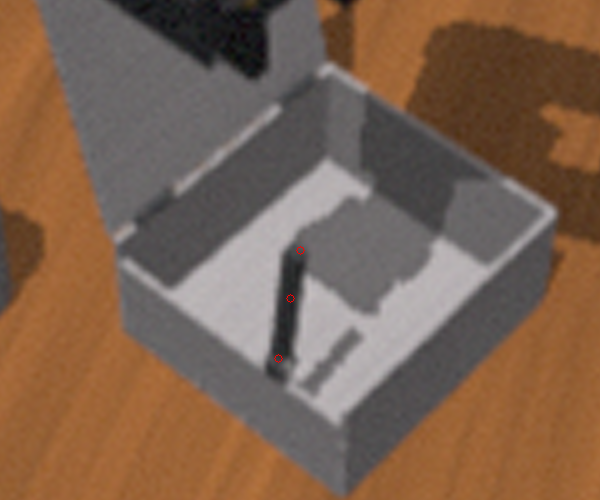

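The stay is up at its stop: its tip at (292,245) is close to the predicted circle for 1.7 rad, and the lid is still back. Next is the tab.

Emit:
carry_out --pt "0.18 0.09 0.02 0 0 0 0.2" --pt "0.37 0.18 0.02 0 0 0 0.2" --pt "0.54 0.287 0.02 0 0 0 0.2" --pt "0.583 0.287 0.02 0 0 0 0.2" --pt "0.583 0.287 0.02 0 0 0 0.2"

```text
time: 18.95
position: [691.5, -40.9, 317.7]
eef_rot: [[0.916, -0.401, -0.004], [-0.401, -0.916, 0.001], [-0.004, 0.001, -1.0]]
ft_force: [-0.2, 0.0, -0.3]
gripper_width: 0.601
gripper_force: 0.0
```

```bash
python3 arc.py tab 0 1.79
```

```text
grasp in box 132.3 -0.5 336.7
1.79 [692.8 -41.  284.2]
go [ 0.0048 -0.0017  0.1749] [ 0.0002  0.0013 -0.0003]
```

Emit:
carry_out --pt "0.004 -0.001 0.06 0 0 0 0.2" --pt "0.004 -0.001 0.12 0 0 0 0.2" --pt "0.004 -0.001 0.172 0 0 0 0.2" --pt "0.004 -0.001 0.172 0 0 0 -0.4" --pt "0.004 -0.001 0.172 0 0 0 -1"

```text
time: 19.58
position: [692.3, -39.9, 269.8]
eef_rot: [[0.917, -0.4, 0.001], [-0.4, -0.917, -0.0], [0.001, -0.0, -1.0]]
ft_force: [0.4, -0.7, 0.1]
gripper_width: 0.398
gripper_force: 0.0
```

Emit:
carry_out --pt "0 0 0 0 0 0 -1" --pt "0 0 0 0 0 0 -1" --pt "0 0 0 0 0 0 -1" --pt "0 0 0 0 0 0 -1" --newtons 10

```text
time: 20.08
position: [692.7, -40.0, 269.8]
eef_rot: [[0.917, -0.4, 0.002], [-0.4, -0.917, 0.0], [0.001, -0.001, -1.0]]
ft_force: [0.7, 5.3, 6.0]
gripper_width: 0.274
gripper_force: 10.0
```

```bash
python3 arc.py tab 0 1.8 1.7 1.6 1.5 1.4 1.3
```

```text
grasp in box 133.0 0.8 288.8
1.8 [694.6 -41.7 283.7]
go [0.0081 0.0029 0.0169] [-0.0003 -0.0004  0.0002]
1.7 [676.2 -33.7 287.8]
go [-0.0588  0.0028  0.0033] [-0.0003 -0.0004  0.0002]
1.6 [657.5 -25.5 289.8]
go [-0.1268  0.0028 -0.0035] [-0.0003 -0.0004  0.0002]
1.5 [638.8 -17.3 289.8]
go [-0.1951  0.0027 -0.0035] [-0.0003 -0.0004  0.0002]
1.4 [620.1  -9.2 287.7]
go [-0.2631  0.0027  0.0033] [-0.0003 -0.0004  0.0002]
1.3 [601.7  -1.1 283.6]
go [-0.33    0.0026  0.0169] [-0.0003 -0.0004  0.0002]
```

```bash
sed -i 's/def tab(a,r=205)/def tab(a,r=209)/' arc.py; python3 arc.py tab 0 1.8 1.7 1.6 1.5 1.4 1.3 1.2 1.1
```

```text
grasp in box 133.0 0.8 288.8
1.8 [695.5 -42.1 287.6]
go [0.0112 0.0028 0.0039] [-0.0003 -0.0004  0.0002]
1.7 [676.7 -33.9 291.7]
go [-0.0571  0.0028 -0.0099] [-0.0003 -0.0004  0.0002]
1.6 [657.6 -25.6 293.8]
go [-0.1264  0.0027 -0.0168] [-0.0003 -0.0004  0.0002]
1.5 [638.5 -17.2 293.8]
go [-0.196   0.0027 -0.0168] [-0.0003 -0.0004  0.0002]
1.4 [619.4  -8.9 291.6]
go [-0.2653  0.0027 -0.0098] [-0.0003 -0.0004  0.0002]
1.3 [600.7  -0.7 287.5]
go [-0.3336  0.0026  0.0041] [-0.0003 -0.0004  0.0002]
1.2 [582.4   7.3 281.2]
go [-0.4001  0.0026  0.0247] [-0.0003 -0.0004  0.0002]
1.1 [564.8  15.  273.1]
go [-0.4643  0.0026  0.0518] [-0.0003 -0.0004  0.0002]
```

Emit:
carry_out --pt "-0.057 0.002 -0.01 0 0 0 -1" --pt "-0.126 0.002 -0.017 0 0 0 -1" --pt "-0.196 0.002 -0.017 0 0 0 -1" --pt "-0.265 0.002 -0.01 0 0 0 -1" --pt "-0.333 0.002 0.004 0 0 0 -1"

```text
time: 20.7
position: [600.4, -0.1, 268.0]
eef_rot: [[0.917, -0.4, 0.001], [-0.4, -0.917, 0.001], [0.001, -0.002, -1.0]]
ft_force: [3.6, 6.0, 0.0]
gripper_width: 0.265
gripper_force: 10.0
```

```bash
python3 arc.py tab 0 1.3 1.2 1.1 1 .9 .8 .72
```

```text
grasp in box 32.4 0.4 287.0
1.3 [600.7  -0.7 287.5]
go [ 0.0017  0.0014 -0.0014] [-0.0005 -0.0003  0.0002]
1.2 [582.4   7.3 281.2]
go [-0.0648  0.0014  0.0192] [-0.0005 -0.0003  0.0002]
1.1 [564.8  15.  273.1]
go [-0.129   0.0014  0.0464] [-0.0005 -0.0003  0.0002]
1 [548.   22.3 263. ]
go [-0.1901  0.0014  0.0798] [-0.0005 -0.0003  0.0002]
.9 [532.2  29.2 251.2]
go [-0.2475  0.0014  0.1192] [-0.0005 -0.0003  0.0002]
.8 [517.6  35.6 237.7]
go [-0.3007  0.0015  0.1641] [-0.0005 -0.0003  0.0002]
.72 [506.8  40.3 225.8]
go [-0.3399  0.0015  0.2037] [-0.0005 -0.0003  0.0002]
```

Emit:
carry_out --pt "-0.065 0.001 0.019 0 0 0 -1" --pt "-0.129 0.001 0.046 0 0 0 -1" --pt "-0.19 0.001 0.08 0 0 0 -1" --pt "-0.247 0.001 0.119 0 0 0 -1" --pt "-0.301 0.001 0.164 0 0 0 -1"

```text
time: 21.32
position: [517.7, 35.6, 217.8]
eef_rot: [[0.916, -0.4, 0.001], [-0.4, -0.916, 0.001], [0.001, -0.002, -1.0]]
ft_force: [9.0, 5.5, -7.4]
gripper_width: 0.269
gripper_force: 10.0
```

```bash
python3 arc.py tab 0 .8 .75 .7 .67 .65 .633 .61
```

```text
grasp in box -57.6 0.0 236.8
.8 [517.6  35.6 237.7]
go [-0.0004  0.0002 -0.0029] [-0.0005 -0.0002  0.0001]
.75 [510.8  38.6 230.4]
go [-0.0253  0.0002  0.0215] [-0.0005 -0.0002  0.0001]
.7 [504.3  41.4 222.7]
go [-0.0489  0.0002  0.0471] [-0.0005 -0.0002  0.0001]
.67 [500.6  43.1 217.9]
go [-0.0624  0.0003  0.063 ] [-0.0005 -0.0002  0.0001]
.65 [498.1  44.1 214.7]
go [-0.0712  0.0003  0.0739] [-0.0005 -0.0002  0.0001]
.633 [496.1  45.  211.9]
go [-0.0785  0.0003  0.0832] [-0.0005 -0.0002  0.0001]
.61 [493.5  46.1 208. ]
go [-0.0881  0.0003  0.0961] [-0.0005 -0.0002  0.0001]
```

Emit:
carry_out --pt "-0.025 0 0.022 0 0 0 -1" --pt "-0.049 0 0.047 0 0 0 -1" --pt "-0.062 0 0.063 0 0 0 -1" --pt "-0.071 0 0.074 0 0 0 -1" --pt "-0.071 0 0.074 0 0 0 -1"

```text
time: 21.95
position: [499.6, 43.5, 197.0]
eef_rot: [[0.916, -0.4, 0.004], [-0.4, -0.916, 0.0], [0.004, -0.002, -1.0]]
ft_force: [6.8, 5.0, 0.9]
gripper_width: 0.267
gripper_force: 10.0
```

Emit:
carry_out --pt "-0.004 0 0.004 0 0 0 -1" --pt "-0.007 0 0.008 0 0 0 -1" --pt "-0.007 0 0.008 0 0 0 -1"

```text
time: 22.32
position: [499.2, 43.7, 196.4]
eef_rot: [[0.916, -0.401, 0.01], [-0.401, -0.916, -0.001], [0.009, -0.003, -1.0]]
ft_force: [9.2, 2.1, 11.5]
gripper_width: 0.268
gripper_force: 10.0
```

The lid meets the stay: the upward force is 11 N and the tool stopped. I release.

Emit:
carry_out --pt "0 0 0 0 0 0 -0.3" --pt "0 0 0 0 0 0 0" --pt "0 0 0 0 0 0 0.2" --pt "0 0 0 0 0 0 0.2" --pt "0 0 0 0 0 0 0.2"

```text
time: 22.95
position: [496.4, 44.2, 193.9]
eef_rot: [[0.916, -0.4, -0.0], [-0.4, -0.916, -0.0], [-0.0, 0.0, -1.0]]
ft_force: [0.2, -0.3, -0.3]
gripper_width: 0.603
gripper_force: 0.0
```

Emit:
carry_out --pt "0 0 -0.1 0 0 0 0.2" --pt "0 0 -0.25 0 0 0 0.2" --pt "-0.2 0.1 -0.4 0 0 0 0.2" --pt "-0.2 0.3 -0.4 0 0 0 0.2" --pt "-0.2 0.5 -0.4 0 0 0 0.2"

```text
time: 23.58
position: [381.8, -66.4, 314.9]
eef_rot: [[0.917, -0.398, 0.002], [-0.398, -0.917, -0.001], [0.002, 0.0, -1.0]]
ft_force: [0.5, -1.0, 0.0]
gripper_width: 0.6
gripper_force: 0.0
```

```bash
python3 - <<'E'
from arc import *
o=[]
for n in("side","top"):
    k=cam(n);im=np.ascontiguousarray(k["pixels"][:,:,::-1]);im=cv2.resize(im,None,fx=2,fy=2)
    off=np.array([[-90,175],[90,175],[90,0],[-90,0]])
    a=.633;P=np.array([bw([85-l*np.cos(a),y,85+l*np.sin(a)]) for y,l in off])
    p=proj(k,P)*2;cv2.polylines(im,[p.astype(np.int32)],True,(0,0,255),1)
    m=p.mean(0);o.append(cv2.warpAffine(im,np.array([[1,0,200-m[0]],[0,1,300-m[1]]]),(400,600)))
cv2.imwrite("pics/f.png",np.hstack(o))
print(telemetry.get_obs()["ft_force"])
E
```

```text
[ 0.66744247 -0.08144109  0.61123639]
```

View pics/f.png

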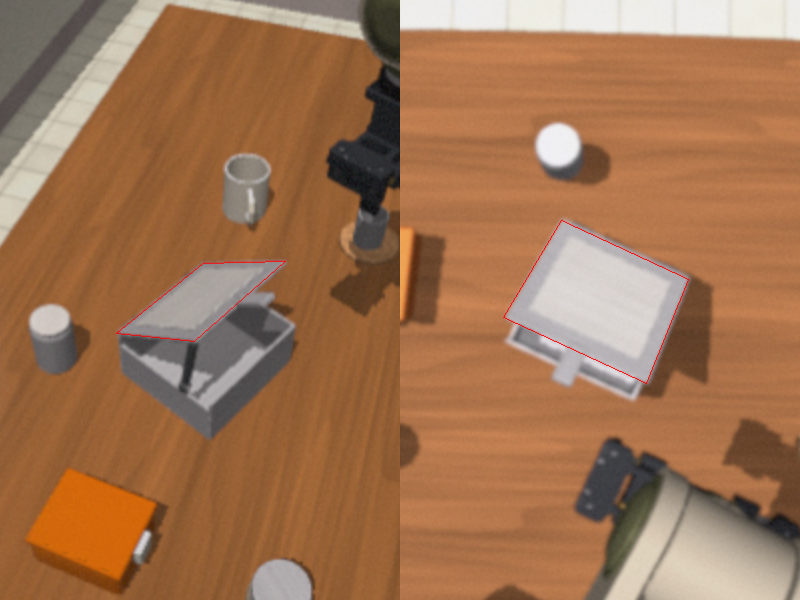

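The lid sits on the stay at the predicted 0.633 rad outline in both views. The tumbler stands on the trivet, the bystanders have not moved, and the gripper is well above everything. I let the arm settle, then hand in.

Emit:
carry_out --pt "0 0 -0.05 0 0 0 0.2" --pt "0 0 -0.05 0 0 0 0.2" --pt "0 0 -0.05 0 0 0 0.2" --pt "0 0 -0.05 0 0 0 0.2"

```text
time: 24.18
position: [382.9, -65.4, 328.5]
eef_rot: [[0.917, -0.4, -0.001], [-0.4, -0.917, 0.0], [-0.001, -0.0, -1.0]]
ft_force: [0.9, 0.2, -0.2]
gripper_width: 0.599
gripper_force: 0.0
```

```bash
python3 -c "
from station import ticket
print(ticket.close_job())"
```

```text
the job is handed in; nothing more can be done
None
```

I handed the job in at about 24 s: the tumbler stands on the trivet, the stay is up at its stop, the lid rests on the stay's tip and the bystanders look unmoved. The hand-in returned no verdict.

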